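Park the pipe offcut at the top of the sloping gutter

TASK

Push the plain pipe offcut with the fingertips up its lane of the sloping gutter, over the low rib, until it lies in the pocket against the end stop and does not roll back when you let go. Push it steadily, keep it down in its lane all the way (no lifting, carrying or flicking), and leave the flanged spool in the other lane and the things around alone.

Things in the scene. Friction and masses are not known exactly. Their poses are not given: they have to be found in the camera images.
- pipe: Plain steel pipe offcut lying across its lane: hollow, 50 mm outside diameter, 60 mm long, same diameter all along, about 0.2 kg. Origin at its centre, on its axis; its y axis runs along the pipe (across the lane). x and z turn with it as it rolls. At the start it rests against the low lip of one of the two lanes, its centre at about x = 50 mm of the deck frame; which lane varies.
- spool: Flanged spool, bystander in the other lane: bare aluminium, 60 mm long, two 50 mm flanges 12 mm thick with a 30 mm waist between, about 0.2 kg. Origin at its centre, y along its axis. It rests against the low lip and must stay there.
- deck: Floor of the fixed two-lane aluminium gutter, 235 mm long, sloping up 7 degrees. Origin on the floor surface at its low end, midway between lanes, 24 mm above the table; x uphill along the lanes, y across, z square off the floor. Lane centres at y = +35 and -35 mm, each 64 mm wide inside; walls 6 mm thick, 14 mm high at y = -70, 0, +70 mm. The low end is open above the lip.
- lip (a point): Top of the low lip across both lanes, at its uphill face, midway between lanes: x = 30 mm, 10 mm above the deck floor (lip 6 mm thick). A fingertip at 14 to 24 mm above the floor passes over it from the low end to get behind the pipe. A pipe let go lower than the rib rolls back to it.
- rib (a point): Crest of the round steel rib across both lanes, midway between lanes: x = 184 mm in the deck frame, 3 mm above the floor. The pipe must be pushed over it; this takes only a few newtons as gutter and pipe are smooth and slightly oiled.
- stop (a point): Top edge of the end stop's face, midway between lanes: x = 225 mm in the deck frame, 34 mm above the floor. A pipe in the pocket between rib and stop has its centre at x = 198 to 200 mm, z = 25 mm of the deck frame.
- carton: Small cardboard carton, bystander, 90 x 120 x 80 mm high, origin at the centre of its underside, off to the left of the gutter.
- jar: Closed jar, bystander, 64 mm diameter, 90 mm high, origin at the centre of its underside, off to the right.
- driver: Screwdriver lying on the table, bystander, off to the right; origin under its middle, x along it from handle to tip.
Things that resemble listed ones, but are neither listed nor needed, are in the scene too. What is shaped like the pipe but blue or turquoise is not meant.

How it is judged (in metres and radians):
On the way, in this order (a step that is already met when the one before it is completed fails the run):
1. the fingers push the pipe up past the middle of its lane (x of pipe in the frame of deck between 0.12 and 0.19 m and contact force between the fingers and pipe above 0.05 N), for 0.05 s.
2. the pipe is over the rib, in the pocket at the end stop (x of pipe in the frame of deck between 0.194 and 0.206 m and y of pipe in the frame of deck between -0.045 and 0.045 m and z of pipe in the frame of deck between 0.02 and 0.029 m), for 0.2 s.
At the end, for the whole second after the job is handed in: The pipe lies at rest in the pocket between rib and end stop of its lane (centre at x 194 to 206 mm, z 20 to 29 mm of the deck frame), and the spool is within 12 mm of its start (all of step 2 and linear speed of pipe below 0.02 m/s and distance of spool from where it was at the start of the episode below 0.012 m); the robot touches nothing.
It fails at once if the pipe is lifted off the gutter floor (centre more than 38 mm above it) instead of being pushed over the rib (28 mm) (z of pipe in the frame of deck above 0.038 m).
It fails at once if the pipe is flicked (faster than 0.6 m/s) (linear speed of pipe above 0.6 m/s).
It fails at once if the spool is moved more than 12 mm (distance of spool from where it was at the start of the episode above 0.012 m).
It fails at once if the carton, jar or screwdriver is moved more than 20 mm (distance of any of carton, jar, driver from where it was at the start of the episode above 0.02 m).
It also fails if it takes over 38 s, if anything falls off the work surface, if the arm or the gripper's body presses on something with over 40 N, if the wrist force passes 120 N, or if a joint passes its speed limit or range.

ROBOT

A 7-joint arm with a two-finger parallel gripper is mounted at the origin on the work surface. World frame = base frame: x ahead of the robot, y to its left, z up, the work surface at z = 0. Lengths are in mm, angles in rad, forces in N, time in s.
With the tool pointing down it reaches from about 425 to 950 mm from the base axis. Payload 16.7 kg.
Tool frame: the origin (TCP) lies at the very end of the fingers, on their centre line; the grasp point (between the pads) lies 19 mm behind it (arm.hold_point_z is the distance from the TCP to the grasp point, in mm); z points along the fingers, y is the line along which they close (so a half turn about z gives the same grasp; the last joint's range is limited). The gripper opens to 94 mm and grips with 3 to 60 N. Pads are 16 mm wide; open, the fingers measure 119 mm over their backs; the gripper's body (75 mm by 177 mm) begins 78 mm behind the grasp point.
Start: joints at [-1.282, 0.426, 0.074, 1.606, -0.034, 1.111, -0.067], TCP at [286.163, 611.298, 205.467] pointing down, gripper open.
Joint ranges: [-2.85, 2.85], [-0.5, 2.14], [-1.23, 1.37], [0.21, 2.46], [-1.02, 4.16], [0.16, 2.05], [-2.73, 2.73]. Speed limits (rad/s): [1.89, 1.89, 2.39, 2.39, 3.01, 3.01, 3.01].

INTERFACE

Orientations are given as [roll, pitch, yaw] about the fixed x, y, z axes, in that order (R = Rz(yaw) Ry(pitch) Rx(roll)).
In Python, from cell import arm, cams, job gives the robot as it stands. The module is installed in compiled form; this text tells all that it offers. Calls block until the motion is done:
- arm.reach(position, orientation): joint-space move of the TCP to a pose.
- arm.movel(position, vel=150, ori=None, until_force=None): straight line of the TCP; ori=None keeps the orientation; vel is the mean speed in mm/s. With until_force (N) it stops when the force on the tool has changed by that much, and returns True; else False.
- arm.goto_joints(angles): joint-space move.
- arm.gripper_to(opening, strength=None): finger opening in mm; strength is the grip in N (None keeps the last); returns when the fingers have stopped.
- arm.pause(seconds).
- arm.inverse_kinematics(position, orientation): joint angles nearest the present ones, or None.
- cams.snapshot(name): name is "scene" or "top"; returns a dict with "color" (420x560x3 uint8, blue, green, red), "fx", "fy", "cx", "cy" (pixels), "k1" (the pictures are not rectified: a ray, as slopes to the right and down, at radius r is drawn at 1 + k1 r^2 times it, then the intrinsics apply), "rvec" (rotation vector, rad) and "tvec" (3), from world to camera coordinates, as OpenCV has them. Camera axes: x right, y down, z forward; pixel columns grow to the right and rows downward; lengths in mm; the calibration is good to about 2 mm. A picture is of the moment at which its call begins. There is no depth.
A pose or a line that the arm cannot do raises arm.PlanningError and nothing moves.
- job.sign_off(): hands the job in; it is judged then, once.
Readings, each from a call of its own:
- arm.get_time_s(): time.
- arm.get_qpos(): joint angles.
- arm.get_qvel(): joint speeds.
- arm.get_joint_torque(): joint torques, N m.
- arm.get_position(): TCP position.
- arm.get_orientation(): TCP orientation.
- arm.get_wrist_force(): force on the tool from outside, world axes, zero at the start.
- arm.get_ft_torque(): the same for the moment, N m.
- arm.get_gripper_width(): finger opening in mm.
- arm.get_gripper_force(): force on a finger pad.
Only numpy, scipy, OpenCV 4.12 (cv2) and the standard library are available. Lean on these libraries where they do the work, as an engineer would, in place of code of your own. Each camera call takes 0.05 s, during which the arm holds its last target. There are 200 camera calls.

## Working session

There is one attempt and no reset: what is moved stays moved. The work goes in short steps, each a Python script; the robot and the scene stay as the last script left them, time stands still between calls to the robot, and variables do not carry over. Pictures are saved under pics/ and viewed, at most 10 in all, crops included, and the job is handed in when it is done.

```bash
mkdir -p pics && python3 - <<'E'
from cell import arm,cams
import cv2,pickle
for n in("scene","top"):
    s=cams.snapshot(n);cv2.imwrite(f"pics/{n}0.png",s["color"]);pickle.dump(s,open(f"{n}0.pkl","wb"))
    print({k:v for k,v in s.items() if k!="color"})
print(arm.get_orientation(),arm.get_time_s())
E
```

```text
{'fx': 445.3140450982063, 'fy': 445.3140450982063, 'cx': 275.6204552542107, 'cy': 213.69480009673586, 'k1': -0.049653123240446136, 'rvec': array([ 0.96258176,  2.5161103 , -1.03184162]), 'tvec': array([ 434.34300767, -208.68811715, 1709.10672113])}
{'fx': 414.0140768761339, 'fy': 414.0140768761339, 'cx': 278.36843752338837, 'cy': 212.31407383078957, 'k1': -0.09430687306293954, 'rvec': array([ 2.1465911 , -2.15899611,  0.125176  ]), 'tvec': array([  10.43568059,  600.35796863, 1031.47661237])}
[-3.14045727e+00  9.49419906e-05  2.70379247e+00] 0.1
```

View pics/scene0.png

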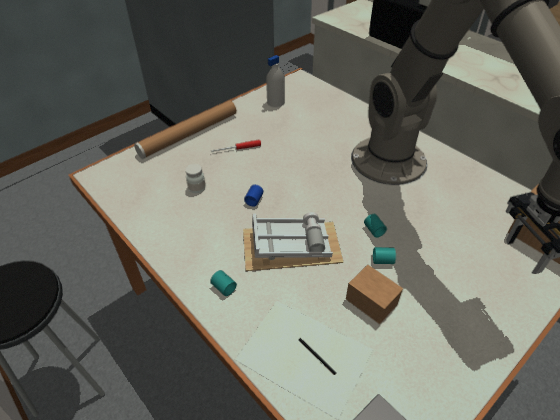

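View pics/top0.png

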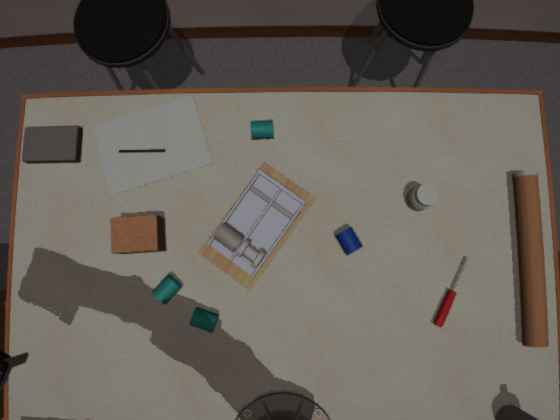

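The top view shows the gutter, with its low end at lower left and uphill toward upper right. The plain cylinder at about (230,236) fits the pipe. The waisted one at about (253,252) is the spool. The turquoise cylinders at (262,130), (167,289) and (204,320) and the blue one at (349,240) are decoys. I'll confirm this in an enlarged crop.

```bash
python3 - <<'E'
import cv2
im=cv2.imread("pics/top0.png")[155:295,190:330]
im=cv2.resize(im,None,fx=4.2,fy=4.2,interpolation=cv2.INTER_CUBIC)
for k in range(0,140,20):
    p=int(k*4.2);cv2.putText(im,str(190+k),(p,10),0,.4,(0,0,255));cv2.line(im,(p,12),(p,18),(0,0,255));cv2.putText(im,str(155+k),(0,p+5),0,.4,(0,0,255))
cv2.imwrite("pics/crop1.png",im)
E
```

```text
(no output)
```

View pics/crop1.png

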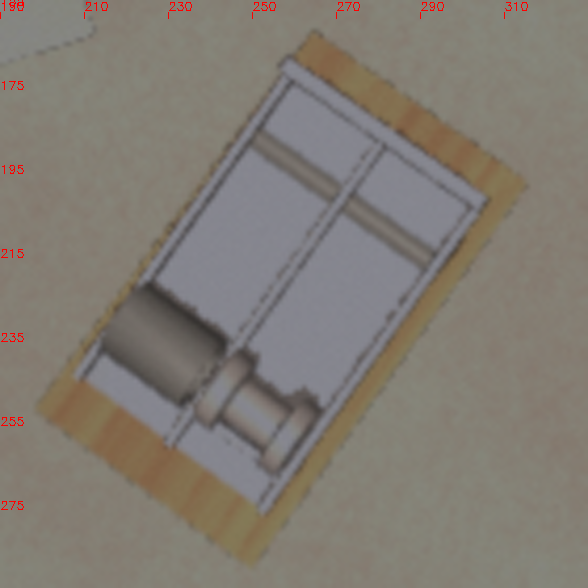

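The crop confirms it: a plain grey cylinder at about (228,236) px in the left lane is the pipe, and the flanged spool at about (252,252) px is in the right lane. Next I'll fit the deck pose to the visible features.

```bash
cat >h.py <<'E'
import numpy as np,cv2,pickle
from scipy.optimize import least_squares
from scipy.spatial.transform import Rotation as R
def proj(s,P):
    c=R.from_rotvec(s["rvec"]).apply(np.atleast_2d(P))+s["tvec"]
    u=c[:,:2]/c[:,2:];u=u*(1+s["k1"]*(u**2).sum(1,keepdims=True))
    return u*[s["fx"],s["fy"]]+[s["cx"],s["cy"]]
def D(p,P): # deck->world
    return (R.from_euler("z",p[2])*R.from_euler("y",-np.radians(7))).apply(np.atleast_2d(P))+[p[0],p[1],24]
E
python3 - <<'E'
from h import *
s=pickle.load(open("top0.pkl","rb"))
Q=np.array([[0,70,14],[0,0,14],[0,-70,14],[184,67,3],[184,-67,3],[225,67,34],[225,-67,34]])
px=np.array([[82,377],[171,443],[265,510],[258,142],[432,262],[292,82],[475,208]])/4.2+[190,155]
best=min((least_squares(lambda p:(proj(s,D(p,Q))-px).ravel(),[600,0,y],x_scale=[10,10,.1],loss="soft_l1") for y in np.arange(-3,3,1.)),key=lambda r:r.cost)
p=best.x;print(p,best.cost);print(np.round(proj(s,D(p,Q))-px,1))
np.save("deck.npy",p)
# pipe axial ends / centre
print("pipe",D(p,[[50-0,35,25]]),proj(s,D(p,[[55,35,25],[55,65,50],[55,5,50]]))-[190,155])
print(4.2*(proj(s,D(p,[[61,35,25],[61,35,50]]))-[190,155]))
t=pickle.load(open("scene0.pkl","rb"))
im=t["color"].copy()
E_=[[0,y,14] for y in(-70,0,70)]+[[225,y,34] for y in(-67,67)]+[[184,y,3] for y in(-67,67)]+[[50,5,25],[50,65,25]]
im=cv2.resize(im[180:290,220:360],None,fx=5,fy=5,interpolation=cv2.INTER_CUBIC)
for q in proj(t,D(p,E_)): cv2.circle(im,tuple(int(v) for v in 5*(q-[220,180])),3,(0,0,255),1)
cv2.imwrite("pics/chk.png",im)
E
```

```text
[476.79859966 128.41976943  -0.62948133] 2.9897780561789853
[[-0.7  0.3]
 [-0.1  0.7]
 [-0.3  1. ]
 [ 0.3 -1.2]
 [ 1.2  0.4]
 [-0.1 -1.4]
 [ 0.  -0.4]]
pipe [[535.05660871 129.28824787  54.90712096]] [[41.1873008  80.81113289]
 [29.52422548 74.03682659]
 [48.98971477 88.24708707]]
[[178.70947618 331.30466388]
 [170.61127409 332.42524784]]
```

View pics/chk.png

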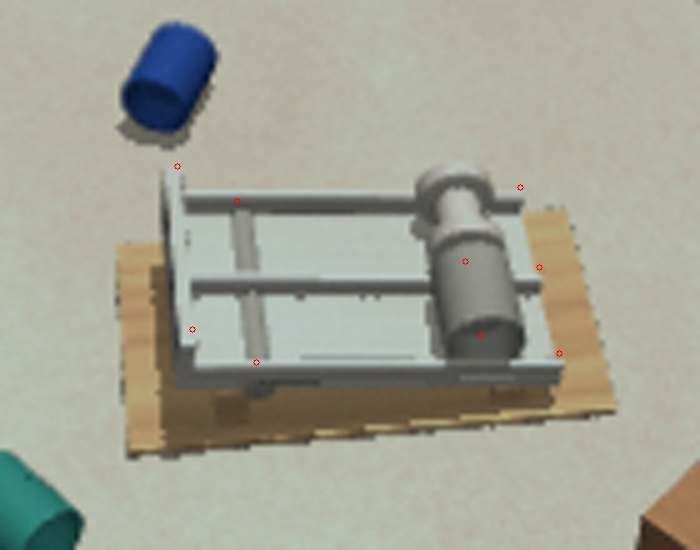

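```bash
python3 - <<'E'
from h import *
s=pickle.load(open("top0.pkl","rb"));t=pickle.load(open("scene0.pkl","rb"))
Q=np.array([[0,70,14],[0,0,14],[0,-70,14],[184,67,3],[184,-67,3],[225,67,34],[225,-67,34]])
px=np.array([[82,377],[171,443],[265,510],[258,142],[432,262],[292,82],[475,208]])/4.2+[190,155]
Q2=np.array([[0,70,14],[0,0,14],[0,-70,14],[184,3,3],[184,-67,3]])
p2=np.array([[559,369],[541,287],[522,205],[246,277],[238,213]])/5+[220,180]
for nz in (0,1):
    f=lambda p:np.r_[(proj(s,D(p,Q)+[0,0,p[3]*nz])-px),(proj(t,D(p,Q2)+[0,0,p[3]*nz])-p2)].ravel()
    r=least_squares(f,[477,128,-.63,0],x_scale=[10,10,.1,5]);p=r.x
    print(p,r.cost);print(np.round(f(p).reshape(-1,2),1).tolist())
c=np.array([[165,342]])/4.2+[190,155]
print(proj(s,D(p,[[50,35,25]])),c)
# scene-only fit
f=lambda p:(proj(t,D(p,Q2))-p2).ravel()
r=least_squares(f,[477,128,-.63],x_scale=[10,10,.1]);print(r.x,r.cost)
# table shift-free check: robot base appears at origin?
print(proj(s,[[0,0,0]]),proj(t,[[0,0,0]]))
E
```

```text
[478.88243428 131.08934206  -0.64284471   0.        ] 21.11133539374577
[[-1.5, -0.8], [-1.1, -0.1], [-1.6, 0.4], [0.2, -1.7], [0.7, 0.4], [-0.1, -1.8], [-0.3, -0.3], [0.0, -2.2], [-0.2, -3.0], [0.1, -2.7], [0.3, 1.4], [0.3, -2.2]]
[477.97818672 129.91337828  -0.63804994  -9.84636868] 9.655900657583748
[[-0.5, -0.1], [-0.2, 0.3], [-0.8, 0.6], [0.6, -0.8], [0.9, 0.9], [0.2, -0.7], [-0.3, 0.3], [-0.2, -0.5], [-0.5, -1.3], [-0.3, -0.9], [0.3, 3.4], [0.2, -0.2]]
[[229.6644449  236.95126505]] [[229.28571429 236.42857143]]
[485.85795455 137.57523462  -0.67515915] 4.846605375893039
[[282.42325032 445.58483677]] [[388.34343125 159.53496512]]
```

```bash
cat >>h.py <<'E'
p=np.array([478,130,-.638])
def ori(flip):
    return (R.from_euler("z",p[2])*R.from_euler("y",-np.radians(7))*R.from_euler("x",np.pi)*R.from_euler("z",np.pi*flip)).as_euler("xyz")
E
python3 - <<'E'
from h import *
from cell import arm,cams
q0=arm.get_qpos();P=[D(p,[[x,35,z]])[0] for x,z in((6,150),(6,0),(166,18))]
b=[]
for f in(0,1):
    o=ori(f);js=[arm.inverse_kinematics(a,o) for a in P]
    print(f,[None if j is None else np.round(j,2) for j in js])
    if all(j is not None for j in js): b.append((np.abs(np.array(js[0])-q0).max(),f))
f=min(b)[1];open("flip","w").write(str(f));o=ori(f)
arm.reach(P[0],o)
arm.gripper_to(15)
arm.movel(D(p,[[6,35,25]])[0],vel=100)
hit=arm.movel(D(p,[[6,35,-14]])[0],vel=15,until_force=3)
x=arm.get_position();print(hit,x,"expected z",D(p,[[6,35,0]])[0],arm.get_wrist_force(),arm.get_time_s())
s=cams.snapshot("scene");pickle.dump(s,open("s1.pkl","wb"))
t=cams.snapshot("top")
a=cv2.resize(s["color"][170:290,220:360],None,fx=2.8,fy=2.8,interpolation=2)
c=cv2.resize(t["color"][160:280,190:330],None,fx=2.8,fy=2.8,interpolation=2)
cv2.imwrite("pics/touch.png",np.hstack([a,c]))
E
```

```text
0 [array([-1.53,  0.37,  1.25,  2.09, -0.32,  0.88, -2.33]), array([-1.36,  0.82,  1.2 ,  2.18, -1.01,  0.8 , -1.74]), array([-1.05,  0.87,  1.2 ,  1.94, -0.95,  0.94, -1.62])]
1 [array([-0.86,  0.17,  0.37,  2.06,  0.07,  0.87,  0.39]), array([-0.75,  0.42,  0.31,  2.15, -0.03,  0.53,  0.48]), array([-0.57,  0.5 ,  0.42,  1.92, -0.17,  0.68,  0.85])]
True [503.6177881  154.61421758  25.04890533] expected z [503.6294577  154.56819532  24.73121606] [-2.65609194  0.13772345  9.93204403] 6.1333
```

View pics/touch.png

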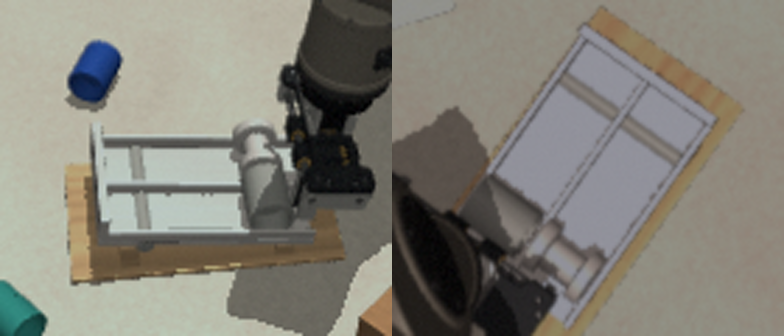

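The floor touch came at z = 25.0 mm against 24.7 expected, so the deck height is right. The picture shows the fingers in the pipe's lane behind it, with pipe and spool still against the lip. Now I'll push.

```bash
python3 - <<'E'
from h import *
from cell import arm,cams
arm.movel(D(p,[[6,35,18]])[0],vel=40)
print(arm.get_wrist_force())
hit=arm.movel(D(p,[[174,35,18]])[0],vel=35,until_force=10)
Rd=R.from_euler("z",p[2])*R.from_euler("y",-np.radians(7))
print(hit,"deck pos",Rd.inv().apply(np.array(arm.get_position())-[p[0],p[1],24]),Rd.inv().apply(arm.get_wrist_force()),arm.get_time_s())
s=cams.snapshot("scene");t=cams.snapshot("top")
a=cv2.resize(s["color"][170:290,220:360],None,fx=2.8,fy=2.8,interpolation=2)
c=cv2.resize(t["color"][160:280,190:330],None,fx=2.8,fy=2.8,interpolation=2)
cv2.imwrite("pics/push.png",np.hstack([a,c]))
E
```

```text
[-0.13807025  0.0760003  -0.23169767]
True deck pos [164.74839564  34.70827139  17.5031054 ] [-1.02126551  0.00590384  1.18000703] 10.8333
```

View pics/push.png

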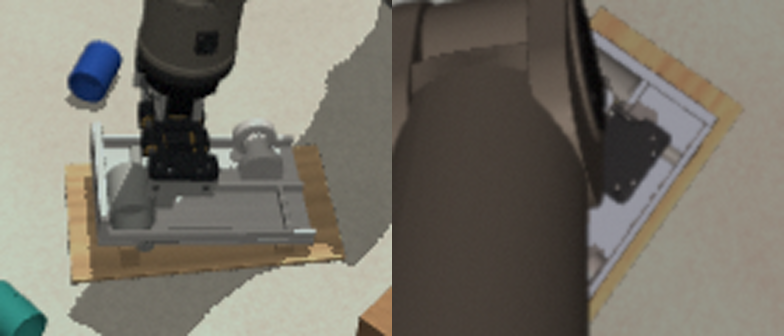

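The fingers stopped at deck x = 165 mm, where 166 was expected with the pipe at the stop. The picture shows the pipe against the stop and the spool still at the lip. I'll back off, clear the arm and check that it stays.

```bash
python3 - <<'E'
from h import *
from cell import arm,cams
arm.movel(D(p,[[130,35,20]])[0],vel=50)
arm.movel(D(p,[[110,35,130]])[0],vel=100)
arm.movel(D(p,[[-60,35,180]])[0],vel=120)
print(arm.get_time_s(),arm.get_wrist_force())
s=cams.snapshot("scene");t=cams.snapshot("top")
a=cv2.resize(s["color"][170:290,220:360],None,fx=2.8,fy=2.8,interpolation=2)
c=cv2.resize(t["color"][160:280,190:330],None,fx=2.8,fy=2.8,interpolation=2)
for q in proj(s,D(p,[[199,5,25],[199,65,25]])): cv2.circle(a,tuple(int(v) for v in 2.8*(q-[220,170])),3,(0,0,255),1)
cv2.imwrite("pics/end.png",np.hstack([a,c]))
E
```

```text
14.675 [ 0.86387327 -0.37591777 -0.15231192]
```

View pics/end.png

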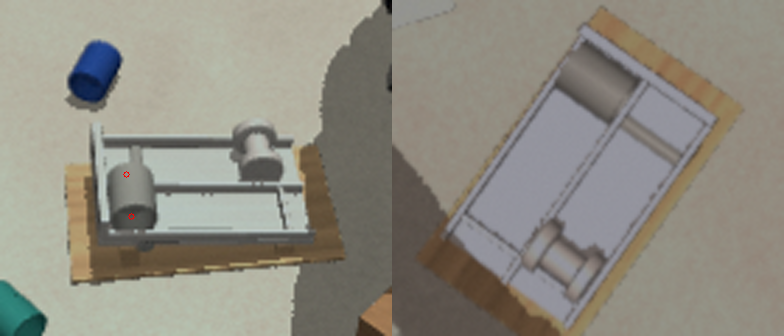

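The pipe lies between rib and stop, at about (600,83) in the right half of the picture. The spool is unmoved at the lip, at about (563,260), and the arm is clear.

```bash
python3 -c "
from cell import job
print(job.sign_off())"
```

```text
the job is handed in; nothing more can be done
None
```

I pushed the pipe up its lane and over the rib into the pocket against the end stop; it stayed there after I let go, the spool did not move in the pictures, and the job is handed in (the hand-in returned no verdict).

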